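# Slide the heavy supply crate off the cutting mat into its parking bay

## Robot

A 7-joint arm with a two-finger parallel gripper is mounted at the origin on the work surface. World frame = base frame: x ahead of the robot, y to its left, z up, the work surface at z = 0. Lengths are in m, angles in rad, forces in N, time in s.
With the tool pointing down it reaches from about 0.425 to 0.925 m from the base axis. Payload 6.8 kg.
Tool frame: the origin (TCP) lies at the very end of the fingers, on their centre line; the grasp point (between the pads) lies 19 mm behind it; z points along the fingers, y is the line along which they close (so a half turn about z gives the same grasp; the last joint's range is limited). The gripper opens to 85 mm and grips with 20 to 120 N. Pads are 22 mm wide; open, the fingers measure 114 mm over their backs; the gripper's body (76 mm by 85 mm) begins 54 mm behind the grasp point. The pads swing forward as they close: fully open they stand 13 mm farther back than shut.
Start: joints at [-1.334, 0.477, 0.022, 1.555, -0.011, 1.109, -0.083], TCP at [0.228, 0.635, 0.231] pointing down, gripper open.
Joint ranges: [-2.96, 2.96], [-0.34, 2.1], [-1.41, 1.46], [0.24, 2.44], [-1.37, 4.51], [0.17, 1.92], [-2.96, 2.96]. Speed limits (rad/s): [2.39, 2.39, 3.14, 3.14, 3.14, 3.14, 3.14].

## Interface

Orientations are given as a unit quaternion [w, x, y, z].
In Python, from station import bot gives the robot as it stands.
- The arm moves only by the tool jog_arm, never from a script. Its argument "motion" is a list of rows, each a list of 7 numbers: the turn, a rotation vector about the tool's x, y, z in rad, then the shift along the tool's x, y, z in mm, then the finger opening in mm, from 0 to 85.4. A call has 1 to 10 rows; each row is the pose to reach, as a shift and turn from the pose commanded when the call began, along the tool's axes at that moment; what a row does not reach only later rows make up. A row lasts 1/8 s, in which the tool goes at most 62.5 mm and 10.7 degrees, less where a joint would pass 70% of its speed; a pose out of reach is approached as far as the arm can. A call with a gripper value outside its range is refused whole. The fingers move at their own pace and stop on an object; "grip_force" is the grip in N (left out, the last holds). Time passes only in rows, so rows that repeat a pose let the fingers close. It gives the time, the measured TCP pose, the force, the opening and the grip force at its end, in the units of the state.
- bot.get_obs(): the state, without advancing time (a new reading comes with each control period).
- bot.read_camera(name): name is "side" or "top" or "wrist"; returns a dict with "pixels" (420x560x3 uint8, red, green, blue), "camera_matrix" (3x3 intrinsics, pixels), "T" (4x4, takes a point from camera to world coordinates); the wrist camera has in their place "tool_from_camera" (4x4, takes a point from camera to tool coordinates, whose origin is the TCP and whose axes are the flange's). Camera axes: x right, y down, z forward; pixel columns grow to the right and rows downward; lengths in m; the calibration is good to about 2 mm. A picture is of the moment at which its call begins: read the wrist's pose just before it. There is no depth.
- bot.hand_in(): hands the job in; it is judged then, once.
Trained networks look in a picture, given as the dict that the camera call returned (one of the last four; its "shot" number tells which), for a name from the list of things; names that differ only in an ending like _2 or _b are one class to them, and where a whole thing is asked for, a point or a joint stands for the part that bears it (a point fixed in the world has none). Each returns a list of dicts, best first, with "score" (0 to 1); they miss things now and then, are a little off and sometimes report something else, mostly with a low value. They report only what shows in the picture. A call takes as long as a camera call.
- bot.spot_in(thing, picture): "xy" ([column, row] in pixels, amid what is visible of it).
- bot.tip_of(thing, picture): "xy" ([column, row] in pixels: a listed point, or the origin of a listed thing).
The state is a dict: "t": time; "q": joint angles; "joint_vel": joint speeds; "joint_torque": joint torques, N m; "eef_pos": TCP position; "tool_rot": TCP orientation; "contact_force": force on the tool from outside, world axes, zero at the start; "torque": the same for the moment, N m; "gripper_width": opening from 0.0 (shut) to 1.0 (fully open); "grasp_force": force on a finger pad.
Only numpy, scipy, OpenCV 4.12 (cv2) and the standard library are available. Lean on these libraries where they do the work, as an engineer would, in place of code of your own. Each camera call takes 0.05 s, during which the arm holds its last target. There are 200 camera calls.

## Task

Clear the green cutting mat: with the fingers, push the tall heavy supply crate low down, on its yellow base band only, so that it slides upright without tipping into the red-sided parking bay and stands flush against the bay's wooden back stop. Do not lift or carry anything, keep off the crate's plywood upper part, leave the glue stick, cup and tape dispenser where they are, and finish with the arm clear.

Things in the scene. Friction and masses are not known exactly. Their poses are not given: they have to be found in the camera images.
- crate: Tall loose supply crate, 1.1 to 1.9 kg. Foot: solid yellow base band 120 mm (x) by 130 mm (y), 50 mm high, vertical faces. Origin: centre of the underside, z up. Its -x face is turned roughly to the robot at the start; its +x face must end against the bay's back stop. Friction on the table about 0.5 to 0.7: pushed on the band it slides, pushed above about 75 mm it may tip.
- tower: Plywood upper part, rigid with the crate, centred on its band: 60 mm (x) by 100 mm (y), from 50 mm to 200 mm above the table, with glue sticks and pads poking out to 225 mm. It stands 30 mm back from the band's +x and -x faces, 15 mm from the others, so a tool tilted some 20 degrees, tips forward, reaches the band's -x face clear of it. Not to be touched. Origin: on its axis, 50 mm above the table.
- bay: Low U-shaped parking bay fixed to the table, open towards the robot (-x), 35 mm high. Back stop: pale wood strip 212 mm long (y), 18 mm thick. Two red side cheeks, 16 mm thick, reach 55 mm forward from the stop's inner face; inner width 180 mm. Origin: middle of the stop's inner face, table level; x points away from the robot. Crate parked: its origin at x = -60 mm, y = 0 here, axes parallel.
- glue: Bystander: orange-and-yellow glue stick with white cap, loose, upright, 32 mm diameter, 100 mm high. Origin: centre of its underside.
- cup: Bystander: blue ceramic cup without handle, loose, 70 mm diameter, 75 mm high. Origin: centre of its underside.
- tape: Bystander: green tape dispenser, loose: disc 56 mm in diameter, 22 mm high, with a nose 65 mm long along its +x. Origin: centre of the disc's underside.

How it is judged:
By the outcome, as a careful person would: the job done as asked, in the order asked, and still so for the second after the job is handed in, with the robot touching nothing.
It also fails if it takes over 61 s, if anything falls off the work surface, if the arm or the gripper's body presses on something with over 40 N, if the wrist force passes 120 N, or if a joint passes its speed limit or range.

## Working session

There is one attempt and no reset: what is moved stays moved. The work goes in short steps, Python scripts to look and compute and a tool call to move; the robot and the scene stay as the last step left them, time stands still between calls to the robot, and variables do not carry over. Pictures are saved under pics/ and viewed, at most 10 in all, crops included, and the job is handed in when it is done.

Besides the shell and the picture viewer there is one more tool, called as name(argument=value, ...) on one line, values as JSON. jog_arm: Moves the arm, as the interface text tells. Its arguments: {"type":"object","properties":{"motion":{"type":"array"},"grip_force":{"type":"number"}},"required":["motion"]}

```bash
mkdir -p pics; cat > h.py <<'E'
from station import bot
import numpy as np, cv2
def shot(n,f=None):
    p=bot.read_camera(n)
    if f: cv2.imwrite('pics/'+f,p['pixels'][:,:,::-1])
    return p
def proj(p,X):
    T=np.linalg.inv(p['T']);c=T[:3,:3]@np.array(X)+T[:3,3];u=p['camera_matrix']@c;return u[:2]/u[2]
def plane(p,uv,z=0):
    d=p['T'][:3,:3]@np.linalg.inv(p['camera_matrix'])@np.array([*uv,1]);o=p['T'][:3,3]
    return o+d*(z-o[2])/d[2]
E
python3 - <<'E'
from h import *
np.set_printoptions(precision=3,suppress=True)
o=bot.get_obs();print(o)
for n in('top','side'):
    p=shot(n,n+'0.png');print(n,p['T'],p['camera_matrix'][0])
    for t in('crate','tower','bay','glue','cup','tape'):
        r=bot.tip_of(t,p)
        z=.05 if t=='tower' else 0
        for a in r[:2]:print(t,a['score'],a['xy'],plane(p,a['xy'],z))
E
```

```text
{'t': 0.0, 'q': array([-1.334,  0.478,  0.022,  1.556, -0.011,  1.109, -0.083]), 'joint_vel': array([ 0.002, -0.001,  0.001,  0.001, -0.002,  0.001,  0.001]), 'joint_torque': array([  0.001, -59.646,   1.609, -28.118,   0.013,   0.009,  -0.   ]), 'eef_pos': array([0.228, 0.635, 0.23 ]), 'tool_rot': array([-0.   ,  0.172,  0.985, -0.001]), 'contact_force': array([-0.833, -0.912,  0.594]), 'torque': array([ 0.01 ,  0.02 , -0.018]), 'grasp_force': 0.0, 'gripper_width': 0.9977341286570641}
top [[-0.016 -0.985  0.174  0.481]
 [-0.999  0.024  0.047  0.015]
 [-0.05  -0.173 -0.984  0.766]
 [ 0.     0.     0.     1.   ]] [390.326   0.    280.157]
crate 0.97 [356.9, 245.9] [ 0.547 -0.097  0.   ]
tower 0.75 [359.4, 241.1] [ 0.552 -0.095  0.05 ]
cup 0.76 [256.3, 201.1] [0.641 0.099 0.   ]
tape 0.6 [470.7, 230.0] [ 0.573 -0.317  0.   ]
side [[ 0.809 -0.29   0.512  0.215]
 [-0.588 -0.433  0.684 -0.514]
 [ 0.024 -0.854 -0.52   0.466]
 [ 0.     0.     0.     1.   ]] [417.172   0.    284.59 ]
crate 0.65 [294.3, 287.6] [ 0.552 -0.096  0.   ]
tower 0.65 [294.1, 268.5] [ 0.544 -0.104  0.05 ]
bay 0.84 [364.8, 248.1] [ 0.734 -0.082  0.   ]
glue 0.69 [444.3, 318.7] [ 0.701 -0.286  0.   ]
cup 0.72 [270.5, 219.3] [0.642 0.106 0.   ]
tape 0.75 [401.1, 366.7] [ 0.575 -0.308  0.   ]
```

View pics/top0.png

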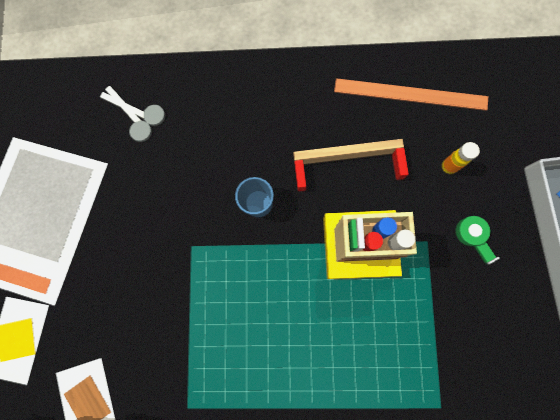

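View pics/side0.png

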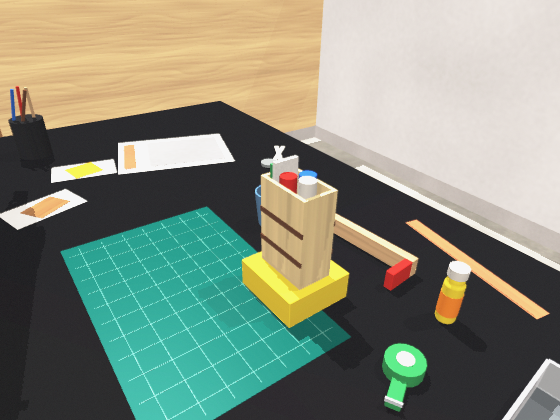

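The top view shows the crate band with corners near (325,213), (328,279) and (401,276). The bay is at (294–408, 140–190), slightly yawed. The side view agrees. I'll enlarge the top view to get the corners.

```bash
python3 - <<'E'
from h import *
im=cv2.imread('pics/top0.png')[130:290,280:440]
im=cv2.convertScaleAbs(im,alpha=1.3,beta=20)
im=cv2.resize(im,None,fx=3.75,fy=3.75,interpolation=cv2.INTER_CUBIC)
cv2.imwrite('pics/crop0.png',im)
E
```

```text
(no output)
```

View pics/crop0.png

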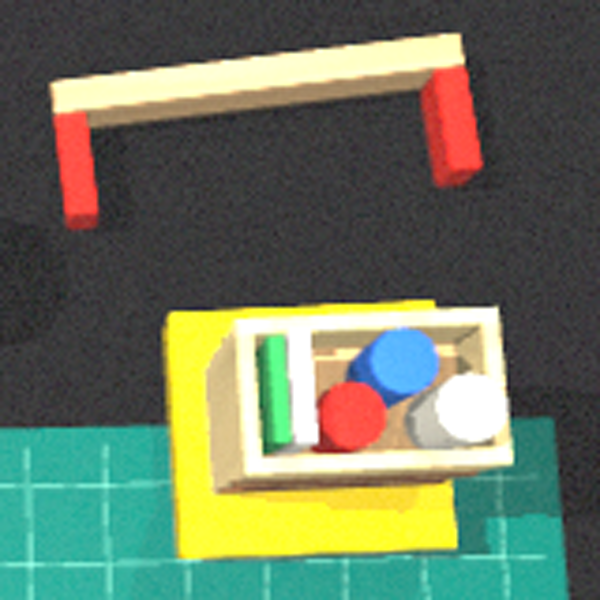

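```bash
cat > fit.py <<'E'
from h import *
from scipy.optimize import minimize
S=4
def box(x0,x1,y0,y1,z0,z1): return np.array([[x,y,z] for x in(x0,x1) for y in(y0,y1) for z in(z0,z1)])
BAND=[box(-.06,.06,-.065,.065,0,.05)]; TOW=[box(-.03,.03,-.05,.05,.05,.2),box(-.03,.03,-.05,.05,.2,.225)]
BAY=[box(0,.018,-.106,.106,0,.035),box(-.055,0,-.106,-.09,0,.035),box(-.055,0,.09,.106,0,.035)]
def render(p,boxes,v):
    m=np.zeros((420*S,560*S),np.uint8);c,s=np.cos(v[2]),np.sin(v[2]);R=np.array([[c,-s,0],[s,c,0],[0,0,1]])
    for b in boxes:
        q=np.array([proj(p,R@X+[v[0],v[1],0]) for X in b])
        h=cv2.convexHull(((q+.5)*S*16).astype(np.int32));cv2.fillConvexPoly(m,h,255,shift=4)
    return cv2.resize(m,(560,420),interpolation=cv2.INTER_AREA)/255.
def masks(p):
    h=cv2.cvtColor(p['pixels'],cv2.COLOR_RGB2HSV);H,Sa,V=h[...,0].astype(int),h[...,1],h[...,2]
    yel=(H>23)&(H<33)&(Sa>170)&(V>90)
    bay=(((H<6)|(H>174))&(Sa>150)&(V>70))|((H>8)&(H<26)&(Sa>40)&(Sa<170)&(V>60))
    return yel.astype(float),bay.astype(float)
def fitc(ps,v0):
    ms=[masks(p)[0] for p in ps]
    def f(w):
        v=np.array(w)*[.01,.01,.1];e=0
        for p,m in zip(ps,ms):
            a=render(p,BAND,v);t=render(p,TOW,v);t=cv2.dilate(t,np.ones((5,5)))<.01
            r=cv2.dilate(render(p,BAND,v0),np.ones((25,25)))>0
            e+=(np.abs(a-m)*t*r).sum()
        return e
    r=minimize(f,np.array(v0)/[.01,.01,.1],method='Nelder-Mead',options=dict(initial_simplex=np.array(v0)/[.01,.01,.1]+np.array([[0,0,0],[1,0,0],[0,1,0],[0,0,1]])));return r.x*[.01,.01,.1],r.fun
def fitb(ps,v0):
    ms=[masks(p)[1] for p in ps]
    def f(w):
        v=np.array(w)*[.01,.01,.1];e=0
        for p,m in zip(ps,ms):
            r=cv2.dilate(render(p,BAY,v0),np.ones((25,25)))>0
            e+=(np.abs(render(p,BAY,v)-m)*r).sum()
        return e
    r=minimize(f,np.array(v0)/[.01,.01,.1],method='Nelder-Mead',options=dict(initial_simplex=np.array(v0)/[.01,.01,.1]+np.array([[0,0,0],[1,0,0],[0,1,0],[0,0,1]])));return r.x*[.01,.01,.1],r.fun
E
python3 - <<'E'
from fit import *
np.set_printoptions(precision=4,suppress=True)
t=shot('top');s=shot('side')
print('bay',fitb([t],[.734,-.082,-.1]))
print('bay',fitb([t],[.734,-.082,.1]))
for ps in([t],[s],[t,s]):print('crate',fitc(ps,[.55,-.097,0.05]))
for n in('cup','tape','glue'):
    for p in(t,s):
        for k in bot.spot_in(n,p)[:1]:print(n,k['score'],plane(p,k['xy'],.03))
E
```

```text
bay (array([ 0.7244, -0.0853,  0.0929]), np.float64(106.10588235294117))
bay (array([ 0.7244, -0.0853,  0.0919]), np.float64(109.72941176470587))
crate (array([ 0.5474, -0.1004,  0.0263]), np.float64(53.576470588235296))
crate (array([ 0.5496, -0.0963,  0.0197]), np.float64(1035.4823529411765))
crate (array([ 0.5483, -0.0999,  0.0394]), np.float64(1213.556862745098))
cup 0.81 [0.6517 0.0978 0.03  ]
cup 0.72 [0.637  0.1486 0.03  ]
tape 0.58 [ 0.5662 -0.3122  0.03  ]
tape 0.83 [ 0.5501 -0.3198  0.03  ]
glue 0.83 [ 0.7154 -0.2934  0.03  ]
glue 0.79 [ 0.7243 -0.2725  0.03  ]
```

```bash
cat > go.py <<'E'
from h import *
from scipy.spatial.transform import Rotation as Ro
import sys
# args: target in bay frame x,y (mm), z mm, tilt deg
B=np.array([.7244,-.0853]);YAW=.0925
def target(bx,by,z,tilt,yaw=YAW):
    c,s=np.cos(yaw),np.sin(yaw);f=np.array([c,s,0]);l=np.array([-s,c,0]);u=np.array([0,0,1])
    t=np.radians(tilt);zt=np.sin(t)*f-np.cos(t)*u;y=l;x=np.cross(y,zt)
    cb,sb=np.cos(YAW),np.sin(YAW)
    p=np.r_[B+np.array([[cb,-sb],[sb,cb]])@np.array([bx,by])/1e3,z/1e3]
    return p,np.c_[x,y,zt]
def cur():
    o=bot.get_obs();q=o['tool_rot'];return o,o['eef_pos'],Ro.from_quat([*q[1:],q[0]]).as_matrix()
def row(*a):
    o,p,R=cur();P,T=target(*a)
    return np.round(np.r_[Ro.from_matrix(R.T@T).as_rotvec(),R.T@(P-p)*1e3],3)
def bayp():
    o,p,R=cur();cb,sb=np.cos(YAW),np.sin(YAW)
    return np.array([[cb,sb],[-sb,cb]])@(p[:2]-B)*1e3,p[2]*1e3,o['contact_force'],o['q'],o['t']
if __name__=='__main__':
    np.set_printoptions(suppress=True,precision=3)
    print(bayp());print(row(*map(float,sys.argv[1:])))
E
python3 go.py -290 0 200 0; python3 -c "
from h import *
p=shot('wrist');print(p['tool_from_camera'].round(3))"
```

```text
(array([-427.597,  763.366]), np.float64(231.32040905895508), array([ 0.785,  0.615, -0.3  ]), array([-1.334,  0.477,  0.022,  1.555, -0.011,  1.109, -0.083]), 1.1)
[   0.      -0.      -0.437 -447.903 -633.282   31.291]
[[-0.    -0.946 -0.325  0.084]
 [ 1.    -0.     0.     0.   ]
 [-0.    -0.325  0.946 -0.142]
 [ 0.     0.     0.     1.   ]]
```

jog_arm(motion=[[0, 0, -0.1, -134, -190, 9, 85], [0, 0, -0.2, -224, -317, 16, 85], [0, 0, -0.3, -313, -443, 22, 85], [0, 0, -0.4, -403, -570, 28, 85], [0, 0, -0.437, -448, -633, 31, 85], [0, 0, -0.437, -448, -633, 31, 85], [0, 0, -0.437, -448, -633, 31, 85], [0, 0, -0.437, -448, -633, 31, 85], [0, 0, -0.437, -448, -633, 31, 85], [0, 0, -0.437, -448, -633, 31, 85]])

```text
t: 2.4
eef_pos: [0.3958, 0.0317, 0.2068]
tool_rot: [0.001, -0.046, 0.999, 0.0]
contact_force: [1.6, 1.1, 0.3]
gripper_width: 0.999
grasp_force: 0.0
```

```bash
python3 go.py -290 0 200 20
```

```text
(array([-316.35 ,  146.857]), np.float64(206.78448111524347), array([1.639, 1.108, 0.262]), array([-0.568,  0.026,  0.341,  2.221, -0.012,  0.894,  1.443]), 2.4)
[   0.001   -0.347   -0.     -26.348 -146.86     6.725]
```

jog_arm(motion=[[0, -0.17, 0, -26, -60, 7, 85], [0, -0.347, 0, -26, -120, 7, 85], [0, -0.347, 0, -26, -147, 7, 85], [0, -0.347, 0, -26, -147, 7, 85], [0, -0.347, 0, -26, -147, 7, 85], [0, -0.347, 0, -26, -147, 7, 85]])

```text
t: 3.15
eef_pos: [0.4351, -0.1092, 0.1994]
tool_rot: [0.172, -0.047, 0.984, 0.008]
contact_force: [-0.9, 0.4, 0.5]
gripper_width: 0.995
grasp_force: 0.0
```

```bash
python3 go.py -280 0 100 20;python3 go.py -280 0 12 20
```

```text
(array([-290.295,    2.931]), np.float64(199.36136857628878), array([-0.901,  0.432,  0.511]), array([-0.417, -0.054,  0.586,  2.361, -0.127,  0.494,  1.94 ]), 3.15)
[ 0.001 -0.002  0.002 24.103 -2.945 96.941]
(array([-290.295,    2.931]), np.float64(199.36136857628878), array([-0.901,  0.432,  0.511]), array([-0.417, -0.054,  0.586,  2.361, -0.127,  0.494,  1.94 ]), 3.15)
[  0.001  -0.002   0.002  54.019  -2.94  179.7  ]
```

jog_arm(motion=[[0, 0, 0, 13, -3, 45, 85], [0, 0, 0, 26, -3, 90, 85], [0, 0, 0, 39, -3, 135, 85], [0, 0, 0, 48, -3, 165, 85], [0, 0, 0, 54, -3, 180, 85], [0, 0, 0, 54, -3, 180, 85], [0, 0, 0, 54, -3, 180, 85]])

```text
t: 4.03
eef_pos: [0.456, -0.1161, 0.0398]
tool_rot: [0.154, -0.047, 0.987, 0.013]
contact_force: [0.1, -0.4, 0.2]
gripper_width: 0.994
grasp_force: 0.0
```

```bash
python3 go.py -245 0 12 20; python3 -c "
from h import *
p=shot('side','side1.png')"
```

```text
(array([-270.091,   -5.875]), np.float64(39.76008679731579), array([ 0.093, -0.364,  0.198]), array([ 0.052,  0.384,  0.154,  2.393, -1.136,  0.17 ,  2.959]), 4.025)
[  0.013  -0.039   0.    -15.424   5.422  34.168]
```

View pics/side1.png

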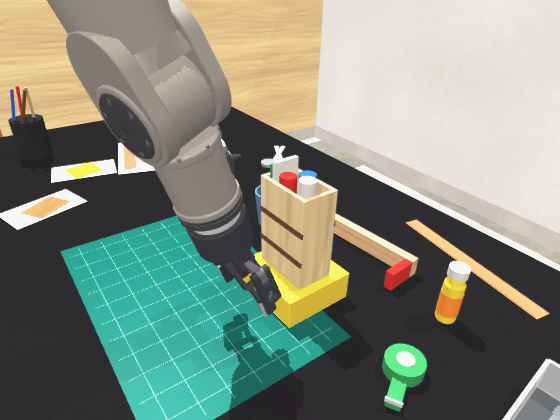

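The side view shows the arm in its wrist limits (q6 at its minimum, q7 at its maximum), with the fingers just behind the band near (270,300). I'll back up, reduce the tilt and come down again.

```bash
python3 go.py -285 0 150 11
```

```text
(array([-270.088,   -5.695]), np.float64(39.860402857404345), array([-1.122, -0.032,  1.046]), array([ 0.052,  0.384,  0.153,  2.393, -1.136,  0.17 ,  2.959]), 4.075)
[   0.013    0.118    0.001  -19.449    7.131 -109.345]
```

jog_arm(motion=[[0.01, 0.06, 0, -10, 6, -40, 85], [0.013, 0.118, 0, -19, 7, -80, 85], [0.013, 0.118, 0, -19, 7, -109, 85], [0.013, 0.118, 0, -19, 7, -109, 85], [0.013, 0.118, 0, -19, 7, -109, 85]])

```text
t: 4.7
eef_pos: [0.441, -0.1109, 0.1499]
tool_rot: [0.097, -0.047, 0.994, 0.006]
contact_force: [0.2, 0.8, -0.5]
gripper_width: 0.995
grasp_force: 0.0
```

```bash
python3 go.py -275 0 16 11
```

```text
(array([-284.535,    0.672]), np.float64(149.90997131805383), array([ 0.213,  0.793, -0.538]), array([-0.674,  0.19 ,  0.928,  2.313, -0.413,  0.566,  2.229]), 4.7)
[  0.004   0.003   0.001  16.561  -1.149 133.22 ]
```

jog_arm(motion=[[0, 0, 0, 4, -1, 35, 85], [0, 0, 0, 8, -1, 70, 85], [0, 0, 0, 12, -1, 100, 85], [0, 0, 0, 16, -1, 125, 85], [0, 0, 0, 17, -1, 133, 85], [0, 0, 0, 17, -1, 133, 85], [0, 0, 0, 17, -1, 133, 85]])

```text
t: 5.58
eef_pos: [0.4482, -0.1121, 0.0145]
tool_rot: [0.095, -0.045, 0.994, 0.005]
contact_force: [-0.0, -0.9, 0.7]
gripper_width: 0.99
grasp_force: 0.0
```

```bash
python3 go.py -250 0 14 15
```

```text
(array([-277.492,   -1.201]), np.float64(14.47209774375714), array([-0.009, -0.863,  0.673]), array([-0.189,  0.477,  0.397,  2.357, -0.988,  0.272,  2.762]), 5.575)
[  0.002  -0.072  -0.003 -26.904   1.26    5.662]
```

jog_arm(motion=[[0, -0.02, 0, -8, 1, 2, 85], [0, -0.04, 0, -16, 1, 4, 85], [0, -0.06, 0, -23, 1, 5, 85], [0, -0.06, 0, -25, 1, 5, 85], [0, -0.06, 0, -25, 1, 5, 85]])

```text
t: 6.2
eef_pos: [0.4738, -0.1087, 0.0144]
tool_rot: [0.125, -0.045, 0.991, 0.007]
contact_force: [-0.7, 0.6, 0.9]
gripper_width: 0.994
grasp_force: 0.0
```

```bash
python3 go.py -230 0 14 18; python3 - <<'E'
from h import *
p=shot('side');im=cv2.resize(p['pixels'][140:360,170:390,::-1],None,fx=2.7,fy=2.7,interpolation=cv2.INTER_CUBIC)
cv2.imwrite('pics/side2.png',im)
E
```

```text
(array([-251.694,   -0.17 ]), np.float64(14.424436505157713), array([-0.699,  0.587,  0.923]), array([-0.1  ,  0.476,  0.282,  2.339, -1.097,  0.209,  2.863]), 6.2)
[  0.001  -0.064  -0.002 -20.913   0.211   5.783]
```

View pics/side2.png

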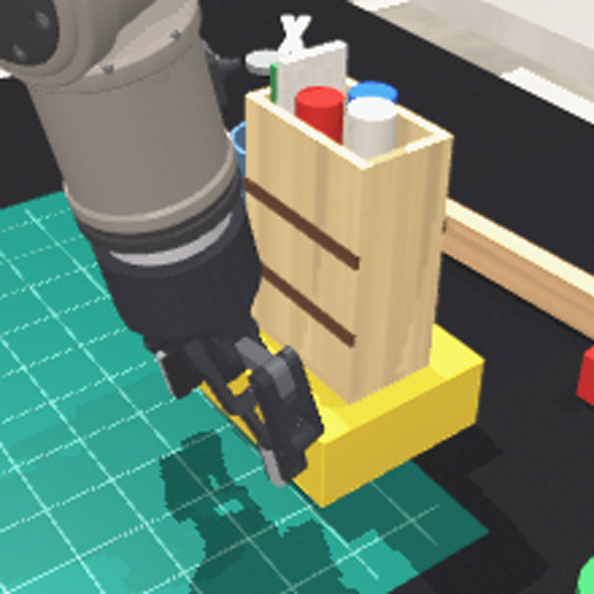

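The crop shows both fingers low at the band's -x face (right finger at (290,460)), and the gripper body is clear of the tower.

jog_arm(motion=[[0, 0, 0, -3.9, 0, 1, 85], [0, 0, 0, -7.7, 0, 2, 85], [0, 0, 0, -11.6, 0, 3, 85], [0, 0, 0, -15.5, 0, 4, 85], [0, 0, 0, -19.4, 0, 5, 85], [0, 0, 0, -19.4, 0, 5, 85]])

```text
t: 7.0
eef_pos: [0.4908, -0.1084, 0.0131]
tool_rot: [0.122, -0.043, 0.992, 0.006]
contact_force: [-8.2, -3.2, 2.8]
gripper_width: 0.994
grasp_force: 3.9
```

```bash
python3 go.py -200 0 14 17; python3 - <<'E'
from fit import *
p=shot('side');im=cv2.resize(p['pixels'][140:360,170:390,::-1],None,fx=2.7,fy=2.7,interpolation=cv2.INTER_CUBIC)
cv2.imwrite('pics/side3.png',im)
E
```

```text
(array([-234.776,   -1.406]), np.float64(13.099112197110678), array([-8.178, -3.154,  2.793]), array([-0.144,  0.501,  0.328,  2.304, -1.071,  0.238,  2.819]), 7.0)
[ -0.     -0.051  -0.005 -33.941   1.581   7.59 ]
```

View pics/side3.png

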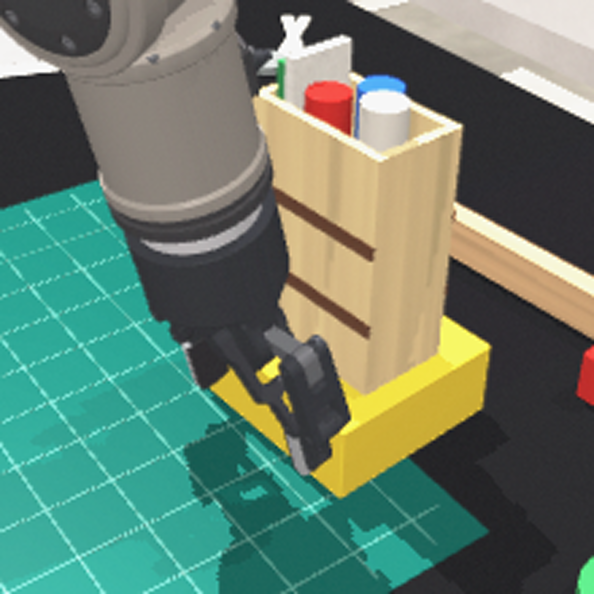

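The fingers are in contact on the band at about 8 N, the crate is sliding upright, and the tower is clear.

jog_arm(motion=[[0, -0.005, 0, -4, 0.2, 1, 85], [0, -0.01, 0, -8, 0.4, 2, 85], [0, -0.015, 0, -12, 0.6, 3, 85], [0, -0.02, 0, -16, 0.8, 4, 85], [0, -0.025, 0, -20, 1, 5, 85], [0, -0.03, 0, -24, 1.3, 6, 85], [0, -0.035, 0, -28, 1.5, 7, 85], [0, -0.04, 0, -32, 1.5, 8, 85], [0, -0.045, 0, -36, 1.5, 9, 85]])

```text
t: 8.18
eef_pos: [0.5265, -0.1025, 0.0128]
tool_rot: [0.144, -0.044, 0.989, 0.008]
contact_force: [-11.1, -1.2, 5.2]
gripper_width: 0.995
grasp_force: 5.5
```

```bash
cat > m.py <<'E'
from fit import *;import sys
from go import bayp
np.set_printoptions(precision=4,suppress=True)
b,z,f,q,t=bayp()
g=np.array([.7244,-.0853])+(b[0]+8+60)/1e3*np.array([.9957,.0924])
for n in('top','side'):
    p=shot(n);tp=bot.tip_of('crate',p)
    print(n,[(a['score'],plane(p,a['xy'])[:2]) for a in tp[:1]],g)
p=shot('top');v,e=fitc([p],[*g,.09]);c,s=np.cos(.0925),np.sin(.0925);d=v[:2]-[.7244,-.0853]
print('fit bay frame',[c*d[0]+s*d[1],-s*d[0]+c*d[1],v[2]-.0925],e)
E
python3 go.py -160 0 14 19; python3 m.py
```

```text
(array([-198.654,    1.18 ]), np.float64(12.765635224683374), array([-11.146,  -1.207,   5.151]), array([-0.111,  0.521,  0.272,  2.256, -1.128,  0.214,  2.858]), 8.175)
[  0.002  -0.042  -0.004 -37.405  -1.057   9.84 ]
top [(0.79, array([ 0.5937, -0.0928]))] [ 0.5943 -0.0974]
side [(0.77, array([ 0.593 , -0.0862]))] [ 0.5943 -0.0974]
fit bay frame [np.float64(-0.13239550704268427), np.float64(0.006946215071505547), np.float64(0.004829262130274459)] 52.01960784313726
```

jog_arm(motion=[[0, 0, 0, -4.8, -0.6, 1.4, 85], [0, 0, 0, -9.6, -1.2, 2.8, 85], [0, 0, 0, -14.4, -1.8, 4.2, 85], [0, 0, 0, -19.2, -2.4, 5.6, 85], [0, 0, 0, -24, -3, 7, 85], [0, 0, 0, -28.8, -3.6, 8.4, 85], [0, 0, 0, -33.6, -4.2, 9.8, 85], [0, 0, 0, -38.4, -4.8, 11.2, 85], [0, 0, 0, -43, -5.4, 12.6, 85]])

```text
t: 9.55
eef_pos: [0.5716, -0.1028, 0.0128]
tool_rot: [0.143, -0.045, 0.989, 0.009]
contact_force: [-8.7, 0.8, 1.6]
gripper_width: 0.996
grasp_force: 4.7
```

```bash
python3 go.py -126 -6 14 17; python3 m.py
```

```text
(array([-153.732,   -3.357]), np.float64(12.800968021284016), array([-8.687,  0.825,  1.587]), array([-0.188,  0.578,  0.366,  2.161, -1.067,  0.29 ,  2.767]), 9.55)
[  0.004  -0.008  -0.003 -26.935  -2.599   6.726]
top [(0.83, array([ 0.6348, -0.0884]))] [ 0.639  -0.0932]
side [(0.87, array([ 0.6366, -0.0931]))] [ 0.639  -0.0932]
fit bay frame [np.float64(-0.0858418293101079), np.float64(0.0028424937648374267), np.float64(0.015456194636554371)] 142.72549019607843
```

jog_arm(motion=[[0, 0, 0, -4, -0.5, 1.2, 85], [0, 0, 0, -8, -1, 2.3, 85], [0, 0, 0, -12, -1.5, 3.5, 85], [0, 0, 0, -16, -2, 4.7, 85], [0, 0, 0, -19, -2.5, 5.6, 85], [0, 0, 0, -21, -2.5, 6.2, 85], [0, 0, 0, -21, -2.5, 6.2, 85]])

```text
t: 10.68
eef_pos: [0.594, -0.1034, 0.0129]
tool_rot: [0.144, -0.045, 0.989, 0.008]
contact_force: [-5.9, 0.3, -1.3]
gripper_width: 0.999
grasp_force: 3.5
```

jog_arm(motion=[[0, 0, 0, -1, 0, 0.3, 85], [0, 0, 0, -2, 0, 0.6, 85], [0, 0, 0, -3, 0, 0.9, 85]])

```text
t: 11.05
eef_pos: [0.5966, -0.1033, 0.0128]
tool_rot: [0.143, -0.045, 0.989, 0.008]
contact_force: [-9.4, -0.1, 1.3]
gripper_width: 0.997
grasp_force: 4.5
```

```bash
python3 go.py -126 -6 14 17; python3 m.py
```

```text
(array([-128.898,   -6.167]), np.float64(12.842504435410723), array([-9.371, -0.095,  1.274]), array([-0.219,  0.61 ,  0.406,  2.107, -1.04 ,  0.329,  2.722]), 11.05)
[ 0.003 -0.009 -0.003 -3.107  0.177 -0.286]
top [] [ 0.6638 -0.0909]
side [(0.74, array([ 0.6648, -0.0869]))] [ 0.6638 -0.0909]
fit bay frame [np.float64(-0.06028888407538837), np.float64(1.446904007008313e-05), np.float64(0.020543594746483845)] 231.41176470588235
```

jog_arm(motion=[[0, 0, 0, -1, 0, 0.3, 85], [0, 0, 0, -2, 0, 0.6, 85], [0, 0, 0, -3, 0, 0.9, 85], [0, 0, 0, -3, 0, 0.9, 85]])

```text
t: 11.8
eef_pos: [0.6, -0.1032, 0.0129]
tool_rot: [0.143, -0.045, 0.989, 0.008]
contact_force: [-8.5, -0.5, 0.2]
gripper_width: 0.998
grasp_force: 4.0
```

jog_arm(motion=[[0, 0, 0, -1, 0, 0.3, 85], [0, 0, 0, -2, 0, 0.6, 85], [0, 0, 0, -2, 0, 0.6, 85]])

```text
t: 12.18
eef_pos: [0.6003, -0.1032, 0.0127]
tool_rot: [0.142, -0.044, 0.989, 0.009]
contact_force: [-14.5, -0.4, 7.0]
gripper_width: 0.997
grasp_force: 7.6
```

jog_arm(motion=[[0, 0, 0, -1, 0, 0.3, 85], [0, 0, 0, -2, 0, 0.6, 85], [0, 0, 0, -2, 0, 0.6, 85]])

```text
t: 12.55
eef_pos: [0.6004, -0.1032, 0.0123]
tool_rot: [0.141, -0.044, 0.989, 0.009]
contact_force: [-21.1, -0.2, 12.9]
gripper_width: 0.997
grasp_force: 11.0
```

```bash
python3 go.py -126 -6 14 17; python3 m.py
```

```text
(array([-125.149,   -6.34 ]), np.float64(12.294291330657185), array([-21.095,  -0.177,  12.909]), array([-0.228,  0.618,  0.418,  2.096, -1.032,  0.342,  2.708]), 12.55)
[ 0.005 -0.013 -0.004  0.341  0.348 -1.874]
top [(0.75, array([ 0.6664, -0.0875]))] [ 0.6675 -0.0906]
side [(0.82, array([ 0.6716, -0.0857]))] [ 0.6675 -0.0906]
fit bay frame [np.float64(-0.05625940066317217), np.float64(-1.5305377720376857e-05), np.float64(0.020187893529823808)] 255.53725490196078
```

jog_arm(motion=[[0, 0, 0, 8, 0, -2.4, 85], [0, 0, 0, 20, 0, -6, 85], [0, 0, 0, 35, 0, -10.5, 85], [0, 0, 0, 50, 0, -15, 85], [0, 0, 0, 60, 0, -18, 85], [0, 0, 0, 60, 0, -18, 85], [0, 0, 0, 46, 0, -66, 85], [0, 0, 0, 32, 0, -114, 85], [0, 0, 0, 17, 0, -161, 85], [0, 0, 0, 17, 0, -161, 85]])

```text
t: 14.05
eef_pos: [0.5483, -0.1089, 0.1678]
tool_rot: [0.15, -0.045, 0.988, 0.008]
contact_force: [1.0, 0.0, -0.5]
gripper_width: 0.997
grasp_force: 0.0
```

```bash
python3 go.py -290 180 220 0
```

```text
(array([-177.542,   -7.226]), np.float64(167.8150884043953), array([ 1.004,  0.033, -0.463]), array([-0.588,  0.319,  0.856,  2.156, -0.643,  0.567,  2.384]), 14.05)
[  0.001   0.302  -0.001  92.057 187.199 -83.099]
```

jog_arm(motion=[[0, 0.1, 0, 46, 0, -42, 85], [0, 0.2, 0, 92, 40, -83, 85], [0, 0.3, 0, 92, 100, -83, 85], [0, 0.3, 0, 92, 150, -83, 85], [0, 0.3, 0, 92, 187, -83, 85], [0, 0.3, 0, 92, 187, -83, 85], [0, 0.3, 0, 92, 187, -83, 85]])

```text
t: 14.92
eef_pos: [0.4165, 0.0664, 0.2168]
tool_rot: [-0.003, -0.045, 0.999, 0.001]
contact_force: [-0.2, -0.9, -0.1]
gripper_width: 0.993
grasp_force: 0.0
```

```bash
python3 - <<'E'
from fit import *
np.set_printoptions(precision=4,suppress=True)
p=shot('top')
v,e=fitc([p],[.667,-.0906,.09]);print(v,e)
for n in('glue','cup','tape'):
    for a in bot.spot_in(n,p)[:1]:print(n,plane(p,a['xy'],.03))
a=p['pixels'][120:290,280:500,::-1];s=shot('side')['pixels'][140:310,230:450,::-1]
im=np.vstack([a,s]);cv2.imwrite('pics/end.png',cv2.resize(cv2.convertScaleAbs(np.hstack([a,s]),alpha=1.3,beta=15),None,fx=1.8,fy=1.8,interpolation=cv2.INTER_CUBIC))
E
```

```text
[ 0.6649 -0.0912  0.0926] 51.34901960784314
glue [ 0.711  -0.2999  0.03  ]
cup [0.6539 0.0956 0.03  ]
tape [ 0.5661 -0.3118  0.03  ]
```

View pics/end.png

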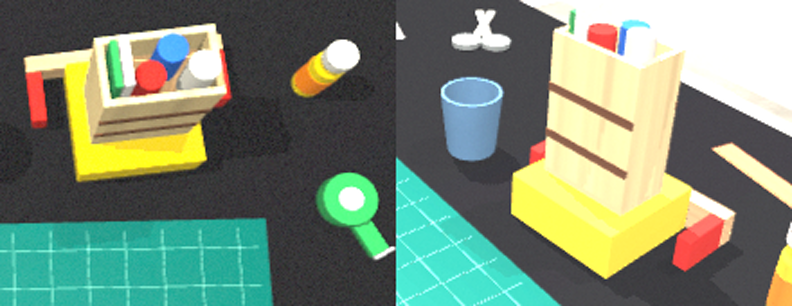

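The pictures show the crate upright in the bay. Its fit is (0.6649, -0.0912, 0.0926) against a goal of (0.6647, -0.0908, 0.0925). It stands against the stop, the mat is clear and the bystanders haven't moved.

```bash
python3 -c "
from station import bot
print(bot.hand_in())"
```

```text
the job is handed in; nothing more can be done
None
```

I pushed the crate upright into the parking bay, in contact only on its yellow band as far as the pictures and forces show. It ended within about 1 mm of the parked pose by camera fit, flush against the back stop. The mat and arm are clear, the glue stick, cup and tape dispenser haven't moved, and the job is handed in at about 15 s.

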